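Load the taping station's dispensers from the stock rack

ROBOT

A 7-joint arm with a two-finger parallel gripper is mounted at the origin on a cart in front of the work surface, level with it; the furniture and walls round the work are solid. World frame = base frame: x ahead of the robot, y to its left, z up, the work surface at z = 0. Lengths are in m, angles in rad, forces in N, time in s.
With the tool pointing down it reaches from about 0.4 to 0.85 m from the base axis. Payload 10.4 kg.
Tool frame: the origin (TCP) lies on the centre line of the jaws, within the pads' length; the fingertips stand 11 mm ahead of it and the grasp point (between the pads) lies 8 mm behind it; z points along the fingers, y is the line along which they close (so a half turn about z gives the same grasp; the last joint's range is limited). The gripper opens to 87 mm and grips with 3 to 60 N. Pads are 19 mm wide; open, the fingers measure 117 mm over their backs; the gripper's body (75 mm by 190 mm) begins 51 mm behind the grasp point.
Start: joints at [-1.268, 0.332, -0.065, 1.46, 0.022, 1.35, -0.088], TCP at [0.2, 0.592, 0.234] pointing down, gripper open.
Joint ranges: [-2.6, 2.6], [-0.5, 2.12], [-1.47, 1.34], [0.16, 2.42], [-1.27, 4.41], [0.06, 2.06], [-2.6, 2.6]. Speed limits (rad/s): [2.22, 2.22, 2.79, 2.79, 3.14, 3.14, 3.14].

INTERFACE

Orientations are given as a unit quaternion [x, y, z, w].
In Python, from bench import r gives the robot as it stands.
- The arm moves only by the shell command python3 -m pendant 'ROWS' [OPENING] [FORCE]. ROWS is JSON, a list of rows, each a list of 4 numbers: the shift along the tool's x, y, z in m, then the turn about the tool's z in rad. A call has 1 to 8 rows; each row shifts and turns the commanded pose from where the row before left it, along the tool's axes as they then stand; what a row does not reach is not made up. A row lasts 1/12 s, in which the tool goes at most 41.7 mm and 7.16 degrees, less where a joint would pass 70% of its speed; a pose out of reach is approached as far as the arm can. A call with a gripper value outside its range is refused whole. OPENING is the opening, from 0 (shut) to 1 (fully open), set as the call begins (- or left out, the last holds). The fingers move at their own pace and stop on an object; FORCE is the grip in N (left out, the last holds). Time passes only in rows, so rows that do not move let the fingers close. It gives the time, the measured TCP pose, the force, the opening and the grip force at its end, in the units of the state.
- r.read_state(): the state, without advancing time (a new reading comes with each control period).
- r.camera(name): name is "scene" or "top"; returns a dict with "img" (480x640x3 uint8, red, green, blue), "camera_matrix" (3x3 intrinsics, pixels), "xyz" and "attitude" of the camera in the world. Camera axes: x right, y down, z forward; pixel columns grow to the right and rows downward; lengths in m; the calibration is good to about 2 mm. A picture is of the moment at which its call begins. There is no depth.
- r.close_job(): hands the job in; it is judged then, once.
Trained networks look in the newest picture that a camera, given by its name, has taken for a name from the list of things; names that differ only in an ending like _2 or _b are one class to them, and where a whole thing is asked for, a point or a joint stands for the part that bears it (a point fixed in the world has none). Each returns a list of dicts, best first, with "score" (0 to 1); they miss things now and then, are a little off and sometimes report something else, mostly with a low value. They report only what shows in the picture. A call takes as long as a camera call.
- r.outline_of(thing, camera): "mask" (480x640 bool, what is visible of it) and "bbox" ([centre column, centre row, width, height] in pixels, round what is visible of it).
The state is a dict: "time": time; "joint_positions": joint angles; "joint_vel": joint speeds; "joint_torque": joint torques, N m; "ee_pos": TCP position; "eef_rot": TCP orientation; "ft_force": force on the tool from outside, world axes, zero at the start; "torque": the same for the moment, N m; "width": finger opening in m; "grip_force": force on a finger pad.
Only numpy, scipy, OpenCV 4.12 (cv2) and the standard library are available. Lean on these libraries where they do the work, as an engineer would, in place of code of your own. Each camera call takes 0.05 s, during which the arm holds its last target. There are 200 camera calls.

TASK

Set up the taping station for the next batch of toroids: the four tape rolls stand in a row in the wire stock rack, and the row of dispensers is already arranged in the order in which the layers go on. Move every roll from the rack to the dispenser marked with a strip of the same colour tape, so that it stands upright between the cheeks, fully down on both rollers, and let go of it. Leave the glue bottle and the side cutter where they are.

Things in the scene. Friction and masses are not known exactly. Their poses are not given: they have to be found in the camera images.
- roll_white: the white tape roll, about 73 mm in diameter and 12 mm wide, standing on edge in the wire stock rack, axis level. Origin: centre of one flat face, 2 mm above the axis; z runs along the axis through the roll (its middle is 6 mm along +z), y points down. At the start the origin is 56 mm and the top edge 90 mm above the bench. Rack: 304 x 112 mm, fixed, slots 72 mm apart
- roll_yellow: the yellow tape roll, about 81 mm in diameter and 19 mm wide, standing on edge in the wire stock rack, axis level. Origin: centre of one flat face, 2 mm above the axis; z runs along the axis through the roll (its middle is 9.5 mm along +z), y points down. At the start the origin is 61 mm and the top edge 99 mm above the bench. Wire hoops up to 47 mm hold it upright
- roll_red: the dark red tape roll, about 93 mm in diameter and 24 mm wide, standing on edge in the wire stock rack, axis level. Origin: centre of one flat face, 2 mm above the axis; z runs along the axis through the roll (its middle is 12 mm along +z), y points down. At the start the origin is 68 mm and the top edge 112 mm above the bench. Lift rolls straight up 60 mm to clear the hoops
- roll_blue: the blue tape roll, 86 mm in diameter and 15 mm wide, standing on edge in the wire stock rack, axis level. Origin: centre of one flat face; z runs along the axis through the roll (its middle is 7.5 mm along +z), y points down. At the start the origin is 62 mm and the top edge 105 mm above the bench. The rack's grey ends are 42 mm high
- bay_white: fixed dispenser marked with white tape on its front tongue. Origin: centre of the underside; x to the back, y across, z up. Cheeks parallel to x at y = +-8.5 mm, x = -46 to 46 mm, straight to 34 mm up, flared to 46 mm. Its roll, seated on the two rollers, has its middle at x = y = 0, axis along y, origin 57 mm up. Underside is 10 mm above the bench
- bay_yellow: fixed dispenser marked with yellow tape on its front tongue. Origin: centre of the underside; x to the back, y across, z up. Cheeks parallel to x at y = +-12 mm, x = -46 to 46 mm, straight to 34 mm up, flared to 46 mm. Its roll, seated on the two rollers, has its middle at x = y = 0, axis along y, origin 62 mm up. Underside is 10 mm above the bench, on a dark wooden board
- bay_red: fixed dispenser marked with dark red tape on its front tongue. Origin: centre of the underside; x to the back, y across, z up. Cheeks parallel to x at y = +-14.5 mm, x = -46 to 46 mm, straight to 34 mm up, flared to 46 mm. Its roll, seated on the two rollers, has its middle at x = y = 0, axis along y, origin 68 mm up. Underside is 10 mm above the bench
- bay_blue: fixed dispenser marked with blue tape on its front tongue. Origin: centre of the underside; x to the back, y across, z up. Cheeks parallel to x at y = +-10 mm, x = -46 to 46 mm, straight to 34 mm up, flared to 46 mm. Its roll, seated on the two rollers, has its middle at x = y = 0, axis along y, origin 63 mm up. Dispensers are 72 mm apart on a dark wooden board 10 mm thick
- glue_bottle: amber glue bottle with a white nozzle, 51 mm across and 140 mm tall, loose, standing on the bench beyond the work at the right; origin at the centre of its underside
- side_cutter: side cutter with red handles, 130 x 57 x 11 mm, loose, lying on the bench at the left of the work; origin at the centre of its underside

How it is judged:
At the end, for the whole second after the job is handed in: each roll stands in the dispenser of its own colour: within 10 mm of its middle along x, between the cheeks, within 7 mm of fully down on both rollers, axis within 0.22 rad of the dispenser's y axis; released and at rest (below 20 mm/s and 0.3 rad/s) (x of roll_white in the frame of bay_white between -0.01 and 0.01 m and y of roll_white in the frame of bay_white between -0.011 and 0.011 m and z of roll_white in the frame of bay_white between 0.0499 and 0.0639 m and angle between the z axis of roll_white and the y axis of bay_white, either way round below 0.22 rad and linear speed of each of roll_white, roll_yellow, roll_red, roll_blue below 0.02 m/s and angular speed of each of roll_white, roll_yellow, roll_red, roll_blue below 0.3 rad/s and x of roll_yellow in the frame of bay_yellow between -0.01 and 0.01 m and y of roll_yellow in the frame of bay_yellow between -0.0145 and 0.0145 m and z of roll_yellow in the frame of bay_yellow between 0.0546 and 0.0686 m and angle between the z axis of roll_yellow and the y axis of bay_yellow, either way round below 0.22 rad and x of roll_red in the frame of bay_red between -0.01 and 0.01 m and y of roll_red in the frame of bay_red between -0.017 and 0.017 m and z of roll_red in the frame of bay_red between 0.0614 and 0.0754 m and angle between the z axis of roll_red and the y axis of bay_red, either way round below 0.22 rad and x of roll_blue in the frame of bay_blue between -0.01 and 0.01 m and y of roll_blue in the frame of bay_blue between -0.0125 and 0.0125 m and z of roll_blue in the frame of bay_blue between 0.056 and 0.07 m and angle between the z axis of roll_blue and the y axis of bay_blue, either way round below 0.22 rad); the robot touches nothing.
It fails at once if the glue bottle is pushed more than 30 mm or knocked over (distance of glue_bottle from where it was at the start of the episode above 0.03 m or angle between glue_bottle's own z axis and vertical above 0.5 rad).
It fails at once if the side cutter is pushed more than 30 mm (distance of side_cutter from where it was at the start of the episode above 0.03 m).
It also fails if it takes over 99 s, if anything falls off the work surface, if the arm or the gripper's body presses on something with over 40 N, if the wrist force passes 120 N, or if a joint passes its speed limit or range.

## Working session

There is one attempt and no reset: what is moved stays moved. The work goes in short steps, Python scripts to look and compute and a shell command to move; the robot and the scene stay as the last step left them, time stands still between calls to the robot, and variables do not carry over. Pictures are saved under pics/ and viewed, at most 14 in all, crops included, and the job is handed in when it is done.

```bash
ls; mkdir -p pics; python3 - <<'E'
from bench import r
import cv2
s=r.read_state(); print(s['time'],s['ee_pos'],s['eef_rot'],s['width'])
for c in ("scene","top"):
    d=r.camera(c); cv2.imwrite(f"pics/{c}0.png",d["img"][:,:,::-1]); print(c,d["camera_matrix"],d["xyz"],d["attitude"])
    for n in ["roll_white","roll_yellow","roll_red","roll_blue","bay_white","bay_yellow","bay_red","bay_blue"]:
        print(n,[(round(o["score"],2),[round(float(v)) for v in o["bbox"]]) for o in r.outline_of(n,c)])
E
```

```text
pics
0.0 [0.19992686 0.59176289 0.23274444] [ 1.62146196e-01  9.86766487e-01 -7.10933711e-04 -8.12470824e-05] 0.08718912688817346
scene [[486.40203176   0.         315.00769248]
 [  0.         486.40203176 245.53857626]
 [  0.           0.           1.        ]] [-0.34356059 -0.41442868  0.67152863] [ 0.73116552 -0.45970135  0.26054051 -0.43149773]
roll_white [(0.65, [284, 269, 27, 32])]
roll_yellow [(0.64, [220, 241, 27, 28])]
roll_red [(0.66, [262, 251, 33, 38])]
roll_blue [(0.83, [244, 245, 24, 27])]
bay_white [(0.62, [473, 312, 23, 48])]
bay_yellow [(0.74, [370, 298, 24, 44])]
bay_red [(0.82, [435, 311, 31, 52])]
bay_blue [(0.64, [402, 305, 28, 48])]
top [[556.23719772   0.         328.37220019]
 [  0.         556.23719772 240.47979881]
 [  0.           0.           1.        ]] [0.44101994 0.09572441 1.57612257] [-0.69898541  0.71277597 -0.03931197  0.04271275]
roll_white [(0.55, [332, 279, 7, 28])]
roll_yellow []
roll_red [(0.83, [301, 274, 18, 28])]
roll_blue [(0.73, [444, 186, 24, 19]), (0.58, [278, 265, 13, 35])]
bay_white [(0.89, [486, 265, 20, 46])]
bay_yellow [(0.66, [410, 279, 22, 48])]
bay_red [(0.73, [190, 301, 38, 43]), (0.72, [460, 268, 28, 51]), (0.48, [487, 264, 20, 45])]
bay_blue [(0.84, [434, 273, 20, 52]), (0.33, [253, 262, 17, 34])]
```

```bash
python3 - <<'E'
import cv2
a=cv2.imread("pics/top0.png"); cv2.imwrite("pics/topc.png",cv2.resize(a[210:350,160:540],None,fx=2.1,fy=2.1,interpolation=cv2.INTER_CUBIC))
E
```

```text
(no output)
```

View pics/scene0.png

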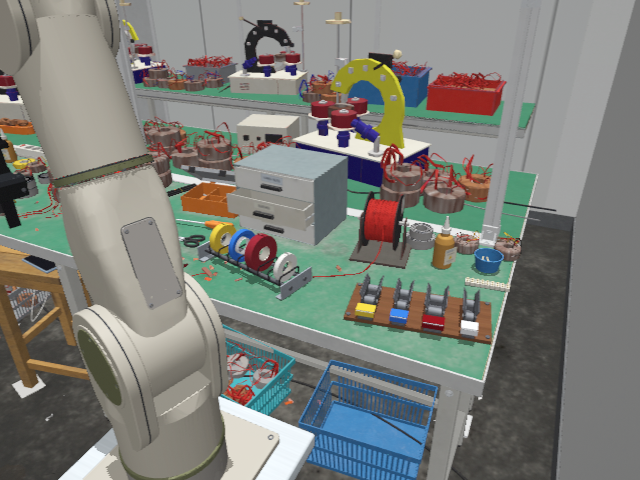

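View pics/top0.png

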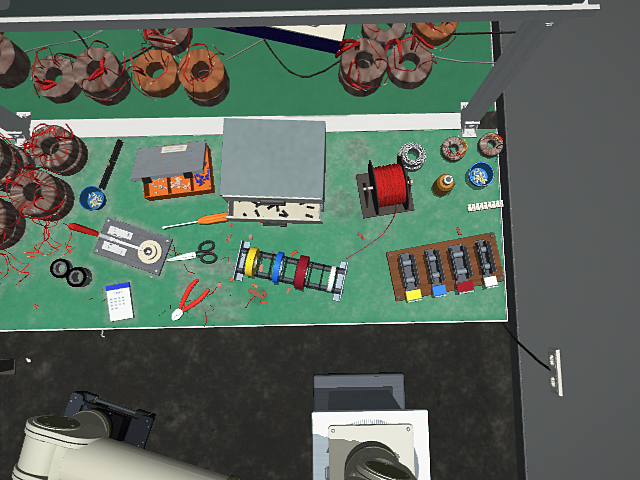

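View pics/topc.png

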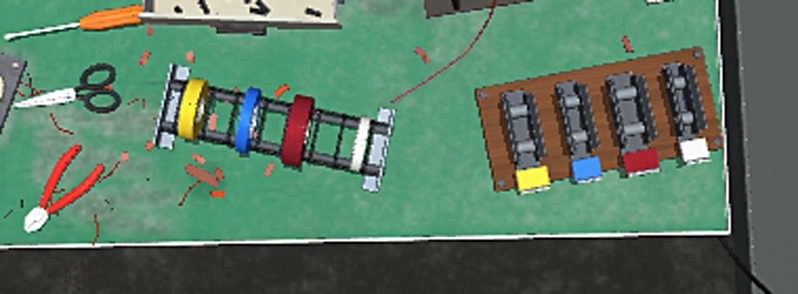

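The top view shows the rack with rolls yellow (251,262), blue (278,268), red (301,272) and white (331,279). The dispensers run, left to right, yellow, blue, red, white, with tongues at (413,295) to (490,281). The cutter is at (190,300) and the bottle at (443,184). Next I fit the known geometry to the images.

```bash
cat > h.py <<'E'
import numpy as np, cv2
from bench import r
from scipy.spatial.transform import Rotation as R
from scipy.optimize import minimize
def proj(d,P):
    p=(np.asarray(P)-d["xyz"])@R.from_quat(d["attitude"]).as_matrix()
    q=p@np.array(d["camera_matrix"]).T
    return q[:,:2]/q[:,2:]
def ray(d,uv,z):
    K=np.array(d["camera_matrix"]); v=np.linalg.solve(K,[uv[0],uv[1],1.])
    v=R.from_quat(d["attitude"]).as_matrix()@v; c=np.array(d["xyz"])
    return c+v*(z-c[2])/v[2]
HSV={"yellow":[(20,120,80),(35,255,255)],"blue":[(98,120,80),(125,255,255)],"red":[(165,120,40),(180,255,255)],"white":[(0,0,175),(180,40,255)]}
def colmask(d,col,box):
    h=cv2.cvtColor(np.ascontiguousarray(d["img"]),cv2.COLOR_RGB2HSV)
    m=cv2.inRange(h,*[np.array(t) for t in HSV[col]])
    if col=="red": m|=cv2.inRange(h,np.array((0,150,40)),np.array((5,255,150)))
    o=np.zeros_like(m); x0,y0,x1,y1=box; o[y0:y1,x0:x1]=m[y0:y1,x0:x1]
    n,l,s,c=cv2.connectedComponentsWithStats(o)
    return (l==1+np.argmax(s[1:,4])).astype(np.uint8)
D={"white":.073,"yellow":.081,"red":.093,"blue":.086}; W={"white":.012,"yellow":.019,"red":.024,"blue":.015}
TOP={"white":.090,"yellow":.099,"red":.112,"blue":.105}
def cyl(x,y,zc,yaw,col):  # yaw: direction of the axis
    t=np.linspace(0,2*np.pi,60,endpoint=False); a=np.array([np.cos(yaw),np.sin(yaw),0]); b=np.array([-a[1],a[0],0])
    ring=D[col]/2*(np.cos(t)[:,None]*b+np.sin(t)[:,None]*[0,0,1])+[x,y,zc]
    return np.vstack([ring+a*W[col]/2,ring-a*W[col]/2])
S=8
def hullmask(pts,box):
    x0,y0,x1,y1=box; m=np.zeros(((y1-y0)*S,(x1-x0)*S),np.uint8)
    p=((np.asarray(pts)-[x0-.5,y0-.5])*S).astype(np.float32)
    cv2.fillConvexPoly(m,cv2.convexHull(p).astype(np.int32),1); return m
def mhull(m):
    ys,xs=np.nonzero(m); c=np.vstack([np.c_[xs+a,ys+b] for a in(-.45,.45) for b in(-.45,.45)]); return c
def iou(a,b): return (a&b).sum()/max(1,(a|b).sum())
E
python3 - <<'E'
from h import *
d=r.camera("top")
box={"yellow":(240,235,266,290),"blue":(266,240,292,300),"red":(290,245,315,305),"white":(322,255,336,305)}
for c in box:
    m=colmask(d,c,box[c]); H=mhull(m); bx=(225,225,360,320); M=hullmask(H,bx)
    u=H.mean(0); p0=ray(d,u,TOP[c]-.01)
    f=lambda p:-iou(M,hullmask(proj(d,cyl(p[0],p[1],TOP[c]-D[c]/2,p[2],c)),bx))
    best=min((minimize(f,[p0[0],p0[1],yw],method="Nelder-Mead",options=dict(initial_simplex=np.array([p0[0],p0[1],yw])+np.array([[0,0,0],[.01,0,0],[0,.01,0],[0,0,.15]]))) for yw in(1.3,1.5,1.8)),key=lambda o:o.fun)
    print(c,m.sum(),u.round(1),best.x.round(4),best.fun.round(3),cv2.boundingRect(m))
for c,t in {"yellow":(400,285,428,305),"blue":(430,280,450,300),"red":(452,275,478,300),"white":(480,272,500,292)}.items():
    m=colmask(d,c,t); u=mhull(m).mean(0); print("tongue",c,m.sum(),u.round(1),ray(d,u,.02).round(4))
for n in["bay_white","bay_yellow","bay_red","bay_blue"]:
    for o in r.outline_of(n,"top")[:3]:
        (cx,cy),wh,an=cv2.minAreaRect(np.argwhere(o["mask"])[:,::-1].astype(np.float32)); print(n,round(o["score"],2),o["mask"].sum(),np.round([cx,cy,*wh,an],1),ray(d,(cx,cy),.03).round(4))
E
python3 - <<'E'
import cv2
a=cv2.imread("pics/top0.png"); cv2.imwrite("pics/tb.png",cv2.resize(a[230:305,380:512],None,fx=6,fy=6,interpolation=cv2.INTER_CUBIC))
cv2.imwrite("pics/tr.png",cv2.resize(a[230:305,230:355],None,fx=6,fy=6,interpolation=cv2.INTER_CUBIC))
E
```

```text
yellow 247 [250.6 261.2] [0.5643 0.3125 1.3685] -0.927 (245, 247, 14, 30)
blue 197 [276.9 266.8] [0.5479 0.241  1.3706] -0.943 (272, 252, 12, 31)
red 312 [300.5 271.8] [0.5331 0.178  1.3503] -0.956 (294, 255, 15, 34)
white 113 [331.2 277.8] [0.5167 0.0952 1.3509] -0.792 (327, 266, 9, 25)
tongue yellow 148 [413.  294.4] [ 0.4668 -0.1312  0.02  ]
tongue blue 128 [438.8 290. ] [ 0.4777 -0.2033  0.02  ]
tongue red 150 [464.8 285.9] [ 0.4876 -0.276   0.02  ]
tongue white 117 [490.2 281. ] [ 0.4999 -0.3473  0.02  ]
bay_white 0.95 699 [487.3 263.4  48.8  16.6  80.9] [ 0.5485 -0.3392  0.03  ]
bay_white 0.31 318 [251.7 261.3  11.8  29.8  11.3] [0.567  0.3162 0.03  ]
bay_yellow 0.66 735 [410.2 276.6  49.1  16.3  80. ] [ 0.5158 -0.1237  0.03  ]
bay_blue 0.6 689 [436.1 272.1  48.   15.3  80. ] [ 0.5269 -0.1959  0.03  ]
```

View pics/tb.png

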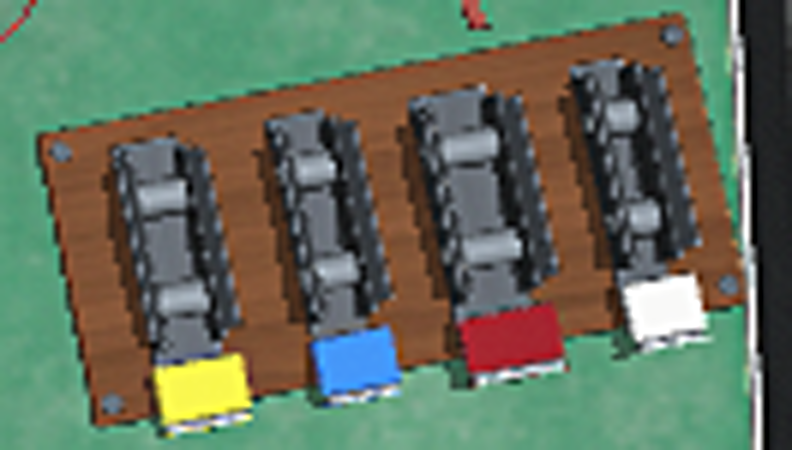

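View pics/tr.png

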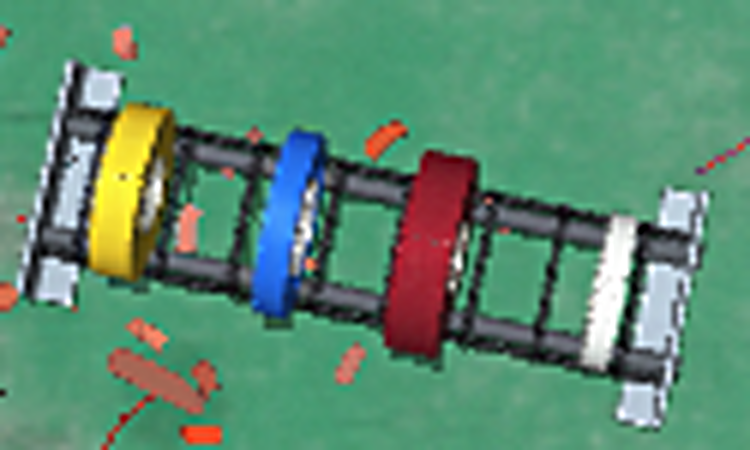

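Both crops are clear: the rolls stand upright in their slots and the rollers show inside each dispenser. I estimate the bay row from the rollers and tongues, using both cameras, and overlay the model to check it.

```bash
cat > bay.py <<'E'
from h import *
from scipy.optimize import least_squares
d=r.camera("top"); s=r.camera("scene")
cols=["yellow","blue","red","white"]; H=dict(white=.0085,yellow=.012,red=.0145,blue=.010)
T={"yellow":(400,285,428,305),"blue":(430,280,450,300),"red":(452,275,478,300),"white":(480,272,500,292)}
TS={"yellow":(350,295,382,325),"blue":(385,300,415,328),"red":(418,308,450,335),"white":(456,315,485,340)}
tt=np.array([mhull(colmask(d,c,T[c])).mean(0) for c in cols]); ts=np.array([mhull(colmask(s,c,TS[c])).mean(0) for c in cols])
rol=(np.array([(174,246),(324,218),(482,196),(633.5,166)])+.5)/6-.5+[380,230]
def centers(p):
    n=np.array([-np.sin(p[2]),np.cos(p[2]),0]); return [np.array([p[0],p[1],.01])-n*.072*i for i in(-1.5,-.5,.5,1.5)]
def P(p,c,l): cs,sn=np.cos(p[2]),np.sin(p[2]); l=np.asarray(l); return c+np.c_[cs*l[:,0]-sn*l[:,1],sn*l[:,0]+cs*l[:,1],l[:,2]]
def res(p):
    C=centers(p); tg=np.vstack([P(p,c,[[p[3],0,p[4]]]) for c in C]); ro=np.vstack([P(p,c,[[0,0,.025]]) for c in C])
    return np.r_[(proj(d,tg)-tt).ravel(),(proj(s,tg)-ts).ravel(),(proj(d,ro)-rol).ravel()]
o=least_squares(res,[.533,-.235,.151,-.06,.015],loss="soft_l1",diff_step=1e-5); p=o.x
if __name__=="__main__":
    print(p.round(4)); print(res(p).reshape(3,4,2).round(1))
    for c,q in zip(cols,centers(p)): print(c,q.round(4))
    im=[]
    for cam,(x0,y0,x1,y1) in((d,(380,230,512,305)),(s,(340,270,500,345))):
        k=6 if cam is d else 5
        a=cv2.resize(cam["img"][y0:y1,x0:x1,::-1],None,fx=k,fy=k,interpolation=cv2.INTER_CUBIC)
        for c,q in zip(cols,centers(p)):
            for sg in(-1,1):
                for z,e,colr in((.034,0,(0,255,255)),(.001,0,(255,255,0))):
                    L=(proj(cam,P(p,q,[[-.046,sg*(H[c]+e),z],[.046,sg*(H[c]+e),z]]))-[x0-.5,y0-.5])*k
                    cv2.line(a,*[tuple(int(v) for v in t) for t in L],colr,1)
        im.append(a)
        cv2.imwrite("pics/ov_%s.png"%("t" if cam is d else "s"),a)
    
E
python3 bay.py
```

```text
[ 0.5485 -0.225   0.1508 -0.0672  0.0239]
[[[-0.3  0.3]
  [-0.4  0.3]
  [-0.7 -0.1]
  [-0.5  0.4]]

 [[ 1.  -2.1]
  [ 0.4  0.7]
  [ 0.9  0.1]
  [ 0.3 -0. ]]

 [[-0.3  0.1]
  [ 0.3  0.3]
  [-0.6 -0.4]
  [-0.3  0.2]]]
yellow [ 0.5323 -0.1183  0.01  ]
blue [ 0.5431 -0.1894  0.01  ]
red [ 0.5539 -0.2606  0.01  ]
white [ 0.5647 -0.3318  0.01  ]
```

View pics/ov_t.png

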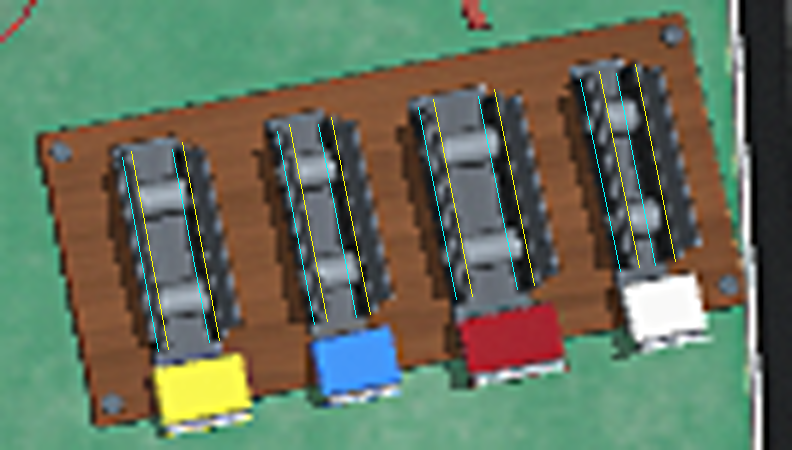

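View pics/ov_s.png

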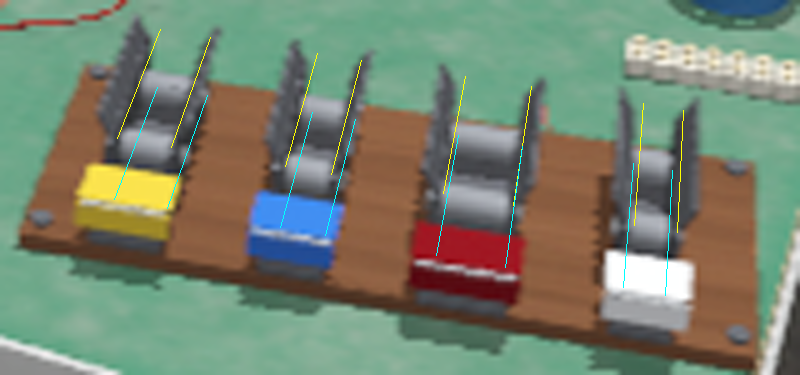

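The model fits both views to about 1 to 2 mm. I place white first, then red, blue and yellow, so I never carry one over a filled bay. First move: turn to the rack yaw (1.357) and travel above roll_white.

```bash
cat > go.py <<'E'
import sys; from bench import r; import numpy as np
from scipy.spatial.transform import Rotation as R
x,y,z,yaw=map(float,sys.argv[1:5]); s=r.read_state(); M=R.from_quat(s["eef_rot"]).as_matrix()
psi=np.arctan2(M[1,1],M[0,1]); t=-(yaw-psi); Y=np.array([np.cos(yaw),np.sin(yaw)]); X=np.array([-Y[1],Y[0]])
d=np.array([x,y,z])-s["ee_pos"]
print("t=%.2f pos"%s["time"],np.round(s["ee_pos"],4),"psi %.3f tilt %.3f w %.4f gf %.1f F"%(psi,np.arccos(-M[2,2]),s["width"],s["grip_force"]),np.round(s["ft_force"],1))
print("turn %.3f then shift x %.4f y %.4f z %.4f (now-axes"%(t,d[:2]@X,d[:2]@Y,-d[2]),np.round(d@M,4),")")
E
python3 -m pendant '[[0,0,0,-0.112],[-0.0138,-0.014,0,0],[-0.027,-0.0275,0,0],[-0.027,-0.0275,0,0],[-0.027,-0.0275,0,0],[-0.027,-0.0275,0,0],[-0.027,-0.0275,0,0],[-0.027,-0.0275,0,0]]' 0.5 30 && python3 -m pendant '[[-0.027,-0.0275,0,0],[-0.027,-0.0275,0,0],[-0.027,-0.0275,0,0],[-0.027,-0.0275,0,0],[-0.027,-0.0275,0,0],[-0.027,-0.0275,0,0],[-0.027,-0.0275,0.02,0],[-0.027,-0.0275,0.02,0]]' && python3 -m pendant '[[-0.0215,-0.02,0.02,0],[0,0,0,0],[0,0,0,0]]'; python3 go.py 0.515 0.095 0.15 1.357
```

```text
time: 1.92
ee_pos: [0.3346, 0.3782, 0.2338]
eef_rot: [0.107, 0.994, 0.0, 0.0]
ft_force: [0.6, 0.1, 0.8]
width: 0.0454
grip_force: 0.0
time: 2.58
ee_pos: [0.4981, 0.1202, 0.196]
eef_rot: [0.107, 0.994, 0.001, 0.001]
ft_force: [1.1, 0.9, -1.6]
width: 0.0436
grip_force: 0.0
time: 2.83
ee_pos: [0.5133, 0.0959, 0.1742]
eef_rot: [0.108, 0.994, -0.001, -0.001]
ft_force: [-0.0, 1.5, 0.4]
width: 0.0434
grip_force: 0.0
t=2.83 pos [0.5133 0.0959 0.1742] psi 1.354 tilt 0.002 w 0.0434 gf 0.0 F [-0.   1.5  0.4]
turn -0.003 then shift x -0.0018 y -0.0005 z 0.0242 (now-axes [-0.0019 -0.0004  0.0242] )
```

```bash
python3 -m pendant '[[-0.0018,-0.0005,0.03,0],[0,0,0.03,0],[0,0,0.025,0],[0,0,0.015,0],[0,0,0.008,0],[0,0,0,0]]' && python3 -m pendant '[[0,0,0,0],[0,0,0,0],[0,0,0,0],[0,0,0,0],[0,0,0,0],[0,0,0,0]]' 0 30; python3 go.py 0.515 0.095 0.066 1.357; python3 - <<'E'
from h import *
d=r.camera("top"); cv2.imwrite("pics/g1.png",np.hstack([cv2.resize(r.camera(c)["img"][y-50:y+50,x-65:x+65,::-1],None,fx=3,fy=3) for c,x,y in(("top",325,272),("scene",275,258))]))
E
```

```text
time: 3.33
ee_pos: [0.5141, 0.0979, 0.0663]
eef_rot: [0.106, 0.994, -0.0, -0.001]
ft_force: [-0.3, -1.2, -0.3]
width: 0.0435
grip_force: 0.0
time: 3.83
ee_pos: [0.5152, 0.0969, 0.0675]
eef_rot: [0.107, 0.994, 0.0, 0.0]
ft_force: [-0.8, -1.0, 0.5]
width: 0.0117
grip_force: 19.0
t=3.83 pos [0.5152 0.0969 0.0675] psi 1.357 tilt 0.001 w 0.0117 gf 19.0 F [-0.8 -1.   0.5]
turn -0.000 then shift x -0.0002 y -0.0019 z 0.0015 (now-axes [-0.0002 -0.0019  0.0015] )
```

View pics/g1.png

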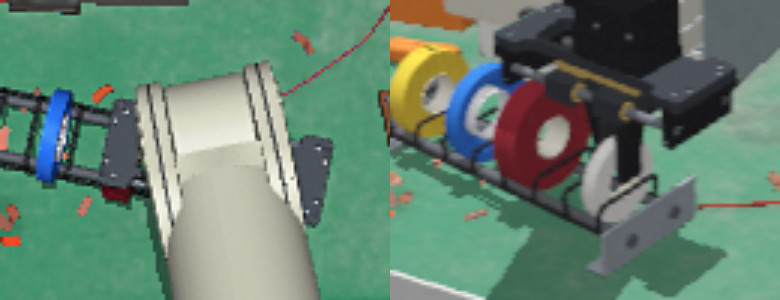

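White is gripped: the pads read 11.7 mm, and the roll shows between the fingers in the scene view. Lift, turn to the bay yaw, and carry it over bay_white.

```bash
python3 -m pendant '[[0,0,-0.015,0],[0,0,-0.025,0],[0,0,-0.025,0],[0,0,-0.02,0],[0,0,0,-0.12],[0,0,0,-0.12],[0,0,0,-0.12],[0,0,0,-0.005]]' && python3 -m pendant '[[0.0013,-0.018,0,0],[0.0013,-0.036,0,0],[0.0013,-0.036,0,0],[0.0013,-0.036,0,0],[0.0013,-0.036,0,0],[0.0013,-0.036,0,0],[0.0013,-0.036,0,0],[0.0013,-0.036,0,0]]' && python3 -m pendant '[[0.0013,-0.036,0,0],[0.0013,-0.036,0,0],[0.0013,-0.036,0,0],[0.0013,-0.036,0,0],[0,-0.0173,0,0],[0,0,0,0],[0,0,0,0]]'; python3 go.py 0.5647 -0.3318 0.15 1.722
```

```text
time: 4.65
ee_pos: [0.5149, 0.0967, 0.1522]
eef_rot: [-0.078, 0.997, 0.0, -0.0]
ft_force: [0.4, 1.0, 0.2]
width: 0.0116
grip_force: 30.0
time: 5.32
ee_pos: [0.5452, -0.1735, 0.1521]
eef_rot: [-0.073, 0.997, 0.0, -0.0]
ft_force: [0.7, 0.9, 0.1]
width: 0.0114
grip_force: 30.0
time: 5.9
ee_pos: [0.5639, -0.3331, 0.1515]
eef_rot: [-0.073, 0.997, -0.0, -0.001]
ft_force: [0.6, 0.5, -0.6]
width: 0.0116
grip_force: 30.0
t=5.90 pos [ 0.5639 -0.3331  0.1515] psi 1.717 tilt 0.001 w 0.0116 gf 30.0 F [ 0.6  0.5 -0.6]
turn -0.005 then shift x -0.0010 y 0.0011 z 0.0015 (now-axes [-0.001   0.0012  0.0015] )
```

```bash
python3 -m pendant '[[-0.0008,0.001,0.015,-0.005],[0,0,0.015,0],[0,0,0.006,0],[0,0,0,0],[0,0,0,0]]'; python3 go.py 0.5647 -0.3318 0.115 1.722; python3 - <<'E'
from h import *
s=r.camera("scene"); st=r.read_state(); e=st["ee_pos"]
print([ (o["score"],o["bbox"]) for o in r.outline_of("roll_white","scene")])
x0,y0,k=400,255,6
a=cv2.resize(s["img"][y0:y0+95,x0:x0+125,::-1],None,fx=k,fy=k,interpolation=cv2.INTER_CUBIC)
L=(proj(s,cyl(e[0],e[1],e[2]-.067+.0535,1.717,"white"))-[x0-.5,y0-.5])*k
for i in(0,60): cv2.polylines(a,[L[i:i+60].astype(np.int32)],True,(255,0,255),1)
cv2.imwrite("pics/p1.png",a)
E
```

```text
time: 6.32
ee_pos: [0.5654, -0.3299, 0.1163]
eef_rot: [-0.078, 0.997, 0.0, -0.0]
ft_force: [-0.2, -0.4, 0.1]
width: 0.0119
grip_force: 30.0
t=6.32 pos [ 0.5654 -0.3299  0.1163] psi 1.727 tilt 0.001 w 0.0119 gf 30.0 F [-0.2 -0.4  0.1]
turn 0.005 then shift x 0.0010 y -0.0017 z 0.0013 (now-axes [ 0.001  -0.0017  0.0013] )
[(0.69, [475.2, 282.1, 15.8, 38.2])]
```

View pics/p1.png

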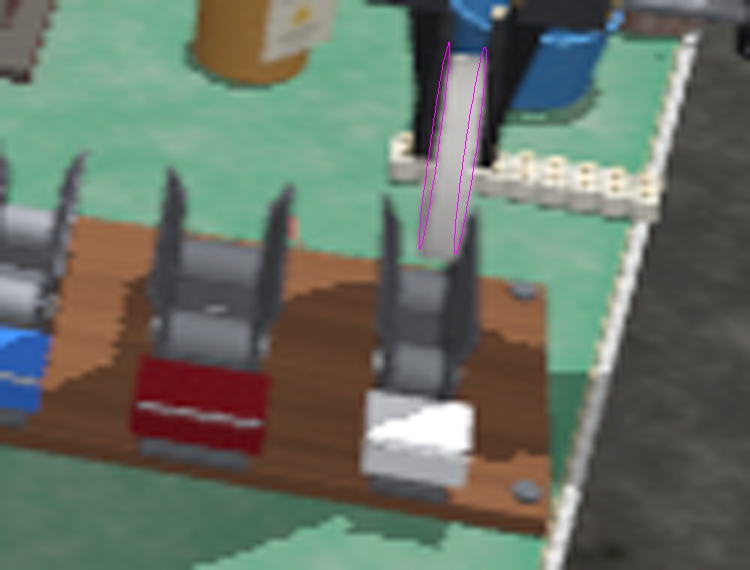

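```bash
python3 - <<'E'
from h import *
s=r.camera("scene"); x0,y0,k=400,255,6
psi=1.722; Y=np.array([np.cos(psi),np.sin(psi),0]); X=np.array([Y[1],-Y[0],0])  # bay x to back
f=lambda P:((proj(s,P)-[x0-.5,y0-.5])*k).round(1)
c=np.array([.5647,-.3318,0])
for z in(.03,.037): print(z,"rollers far/near mid at x=+-.0245",f([c+X*t+[0,0,z] for t in(.0245,-.0245)]).tolist())
print("1mm along Y:",(f([c+Y*.01+[0,0,.03]])-f([c+[0,0,.03]]))/10, "1mm X",(f([c+X*.01+[0,0,.03]])-f([c+[0,0,.03]]))/10,"1mm z",(f([c+[0,0,.04]])-f([c+[0,0,.03]]))/10)
e=r.read_state()["ee_pos"]; print(e, "flare tops y=+-8.5 x=.046 z=.056", f([c+X*.046+Y*t+[0,0,.056] for t in(.0125,-.0125)]).tolist())
E
```

```text
0.03 rollers far/near mid at x=+-.0245 [[428.5, 281.9], [423.5, 360.5]]
0.037 rollers far/near mid at x=+-.0245 [[431.2, 266.4], [426.3, 344.7]]
1mm along Y: [[-2.87 -0.47]] 1mm X [[ 0.11 -1.59]] 1mm z [[ 0.4  -2.25]]
[ 0.56570052 -0.33084607  0.11714886] flare tops y=+-8.5 x=.046 z=.056 [[405.5, 186.4], [475.9, 197.0]]
```

In the scene view the held roll sits about 9 crop pixels (about 2.5 mm) right of the dispenser's midline. I shift +2.5 mm along tool y and start down into the flare.

```bash
python3 -m pendant '[[0.0005,0.0025,0,0.003],[0,0,0.006,0],[0,0,0.006,0],[0,0,0.005,0],[0,0,0,0],[0,0,0,0]]'; python3 go.py 0.5647 -0.3318 0.115 1.722; python3 - <<'E'
from h import *
s=r.camera("scene"); x0,y0,k=440,265,8
cv2.imwrite("pics/p2.png",cv2.resize(s["img"][y0:y0+70,x0:x0+60,::-1],None,fx=k,fy=k,interpolation=cv2.INTER_CUBIC))
E
```

```text
time: 6.97
ee_pos: [0.564, -0.3283, 0.0985]
eef_rot: [-0.076, 0.997, 0.0, -0.001]
ft_force: [-0.1, 1.2, -0.7]
width: 0.0117
grip_force: 30.0
t=6.97 pos [ 0.564  -0.3283  0.0985] psi 1.724 tilt 0.001 w 0.0117 gf 30.0 F [-0.1  1.2 -0.7]
turn 0.002 then shift x -0.0002 y -0.0035 z -0.0165 (now-axes [-0.0002 -0.0035 -0.0165] )
```

View pics/p2.png

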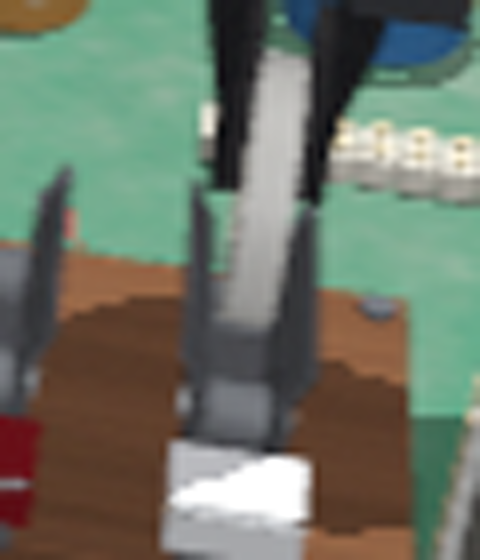

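The white roll has entered between the flares, slightly right of centre. I nudge it 1 mm and lower until it touches the rollers.

```bash
python3 -m pendant '[[0,0.001,0.004,0],[0,0,0.006,0],[0,0,0.004,0],[0,0,0.003,0],[0,0,0.002,0],[0,0,0,0]]';python3 -m pendant '[[0,0,0.002,0],[0,0,0,0]]'; python3 go.py 0.5647 -0.3318 0.078 1.722
```

```text
time: 7.52
ee_pos: [0.5642, -0.3273, 0.0797]
eef_rot: [-0.077, 0.997, 0.0, -0.0]
ft_force: [0.7, 0.3, -0.5]
width: 0.0113
grip_force: 30.0
time: 7.68
ee_pos: [0.5652, -0.3274, 0.0788]
eef_rot: [-0.077, 0.997, -0.0, 0.001]
ft_force: [2.4, 1.5, 4.0]
width: 0.0116
grip_force: 30.0
t=7.68 pos [ 0.5652 -0.3274  0.0788] psi 1.724 tilt 0.002 w 0.0116 gf 30.0 F [2.4 1.5 4. ]
turn 0.002 then shift x 0.0012 y -0.0043 z 0.0008 (now-axes [ 0.0012 -0.0043  0.0008] )
```

Contact at 4 N up, at the expected height. Release, rise, and go to the red roll.

```bash
python3 -m pendant '[[0,0,0,0],[0,0,0,0],[0,0,0,0],[0,0,0,0],[0,0,-0.02,0],[0,0,-0.035,0],[0,0,-0.036,0],[0,0,0,0]]' 0.4 && python3 -m pendant '[[0,0,0,0.12],[0,0,0,0.12],[0,0,0,0.125],[0.0099,0.0348,0,0],[0.0099,0.0348,0,0],[0.0099,0.0348,0,0],[0.0099,0.0348,0,0],[0.0099,0.0348,0,0]]' 0.6 30 &&  python3 -m pendant '[[0.0099,0.0348,0,0],[0.0099,0.0348,0,0],[0.0099,0.0348,0,0],[0.0099,0.0348,0,0],[0.0099,0.0348,0,0],[0.0099,0.0348,0,0],[0.0099,0.0348,0,0],[0.0099,0.0348,0,0]]' && python3 -m pendant '[[0.0099,0.0348,0,0],[0,0,0,0],[0,0,0,0]]'; python3 go.py 0.5331 0.178 0.086 1.357; python3 - <<'E'
from h import *
d=r.camera("top");s=r.camera("scene")
for c in("top","scene"): print([(o["score"],o["bbox"]) for o in r.outline_of("roll_white",c)])
a=cv2.resize(d["img"][230:300,420:510,::-1],(450,350),interpolation=cv2.INTER_CUBIC); b=cv2.resize(s["img"][265:335,410:500,::-1],(450,350),interpolation=cv2.INTER_CUBIC)
cv2.imwrite("pics/w.png",cv2.resize(np.hstack([a,b]),(800,311)))
E
```

```text
time: 8.35
ee_pos: [0.5664, -0.3297, 0.1765]
eef_rot: [-0.076, 0.997, -0.002, 0.004]
ft_force: [0.4, -0.5, 0.2]
width: 0.0346
grip_force: 0.0
time: 9.02
ee_pos: [0.5519, -0.1454, 0.1689]
eef_rot: [0.106, 0.994, 0.0, 0.0]
ft_force: [1.2, 0.6, 1.2]
width: 0.052
grip_force: 0.0
time: 9.68
ee_pos: [0.533, 0.1435, 0.1692]
eef_rot: [0.106, 0.994, 0.0, 0.0]
ft_force: [1.0, -0.1, -0.4]
width: 0.0522
grip_force: 0.0
time: 9.93
ee_pos: [0.5305, 0.1802, 0.1687]
eef_rot: [0.104, 0.995, 0.0, -0.0]
ft_force: [-0.7, -0.4, 0.3]
width: 0.0522
grip_force: 0.0
t=9.93 pos [0.5305 0.1802 0.1687] psi 1.363 tilt 0.000 w 0.0522 gf 0.0 F [-0.7 -0.4  0.3]
turn 0.006 then shift x -0.0031 y -0.0016 z 0.0827 (now-axes [-0.0031 -0.0016  0.0827] )
[(0.82, [486.4, 255.4, 11.3, 27.5])]
[(0.66, [472.0, 296.1, 17.0, 35.9])]
```

View pics/w.png

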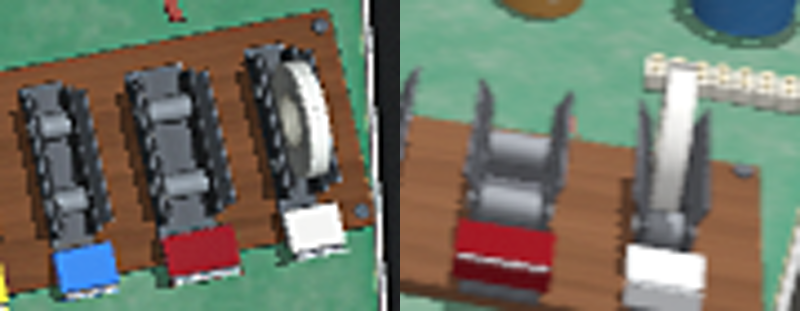

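White stands seated and upright in its bay in both views. Now red: descend and grip.

```bash
python3 -m pendant '[[-0.0028,-0.0015,0.03,0.003],[0,0,0.025,0],[0,0,0.015,0],[0,0,0.012,0],[0,0,0,0],[0,0,0,0]]' && python3 -m pendant '[[0,0,0,0],[0,0,0,0],[0,0,0,0],[0,0,0,0],[0,0,0,0],[0,0,0,0]]' 0 40; python3 go.py 0.5331 0.178 0.086 1.357
```

```text
time: 10.63
ee_pos: [0.5337, 0.1752, 0.0873]
eef_rot: [0.108, 0.994, -0.0, -0.0]
ft_force: [-0.7, -0.3, 1.0]
width: 0.052
grip_force: 0.0
time: 11.13
ee_pos: [0.5337, 0.176, 0.0874]
eef_rot: [0.107, 0.994, 0.0, 0.0]
ft_force: [-0.3, 0.9, 1.3]
width: 0.0233
grip_force: 39.8
t=11.13 pos [0.5337 0.176  0.0874] psi 1.356 tilt 0.001 w 0.0233 gf 39.8 F [-0.3  0.9  1.3]
turn -0.001 then shift x 0.0010 y 0.0018 z 0.0014 (now-axes [0.001  0.0018 0.0014] )
```

```bash
python3 -m pendant '[[0,0,-0.015,0],[0,0,-0.025,0],[0,0,-0.025,0],[0,0,-0.015,0],[0,0,0,-0.12],[0,0,0,-0.12],[0,0,0,-0.12],[0,0,0,-0.005]]' && python3 -m pendant '[[0.0037,-0.0359,0,0],[0.0037,-0.0359,0,0],[0.0037,-0.0359,0,0],[0.0037,-0.0359,0,0],[0.0037,-0.0359,0,0],[0.0037,-0.0359,0,0],[0.0037,-0.0359,0,0],[0.0037,-0.0359,0,0]]' && python3 -m pendant '[[0.0037,-0.0359,0,0],[0.0037,-0.0359,0,0],[0.0037,-0.0359,0,0],[0.0037,-0.0359,0,0],[0,0,0,0],[0,0,0,0],[0,0,0,0]]'; python3 go.py 0.5545 -0.2562 0.137 1.722
```

```text
time: 11.8
ee_pos: [0.5332, 0.1758, 0.167]
eef_rot: [-0.078, 0.997, -0.0, -0.0]
ft_force: [-0.3, -0.9, -2.0]
width: 0.0233
grip_force: 39.8
time: 12.47
ee_pos: [0.5468, -0.1141, 0.1671]
eef_rot: [-0.073, 0.997, 0.0, -0.0]
ft_force: [0.9, -0.0, -1.8]
width: 0.0233
grip_force: 39.8
time: 13.05
ee_pos: [0.5539, -0.2563, 0.1666]
eef_rot: [-0.074, 0.997, 0.0, -0.0]
ft_force: [-0.4, 1.0, -2.7]
width: 0.0234
grip_force: 39.8
t=13.05 pos [ 0.5539 -0.2563  0.1666] psi 1.718 tilt 0.001 w 0.0234 gf 39.8 F [-0.4  1.  -2.7]
turn -0.004 then shift x -0.0006 y 0.0001 z 0.0296 (now-axes [-0.0006  0.      0.0296] )
```

```bash
python3 -m pendant '[[-0.0006,0,0.02,-0.003],[0,0,0.015,0],[0,0,0.008,0],[0,0,0.005,0],[0,0,0,0],[0,0,0,0]]'; python3 go.py 0.5545 -0.2562 0.0975 1.722; python3 - <<'E'
from h import *
s=r.camera("scene"); x0,y0,k=400,260,8
cv2.imwrite("pics/p3.png",cv2.resize(s["img"][y0:y0+70,x0:x0+60,::-1],None,fx=k,fy=k,interpolation=cv2.INTER_CUBIC))
E
```

```text
time: 13.55
ee_pos: [0.555, -0.2562, 0.1196]
eef_rot: [-0.077, 0.997, 0.0, 0.0]
ft_force: [0.1, -0.5, -2.6]
width: 0.0231
grip_force: 39.8
t=13.55 pos [ 0.555  -0.2562  0.1196] psi 1.724 tilt 0.000 w 0.0231 gf 39.8 F [ 0.1 -0.5 -2.6]
turn 0.002 then shift x 0.0005 y 0.0001 z 0.0221 (now-axes [0.0005 0.0001 0.0221] )
```

View pics/p3.png

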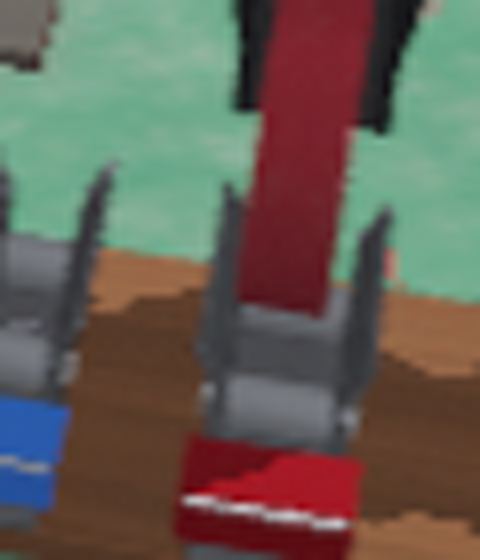

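The roll bottom spans 238 to 325 px and the rollers centre near 292, so red is about 2.5 mm too far left. I correct −2.3 mm in y and lower.

```bash
python3 -m pendant '[[0,-0.0023,0,0],[0,0,0.006,0],[0,0,0.006,0],[0,0,0.005,0],[0,0,0.003,0],[0,0,0,0],[0,0,0,0]]';python3 -m pendant '[[0,0,0.002,0],[0,0,0,0]]'; python3 go.py 0.5545 -0.2562 0.0975 1.722
```

```text
time: 14.18
ee_pos: [0.5546, -0.2588, 0.0987]
eef_rot: [-0.076, 0.997, 0.0, -0.0]
ft_force: [-1.3, -0.3, -0.6]
width: 0.0231
grip_force: 39.8
time: 14.35
ee_pos: [0.5547, -0.2591, 0.0983]
eef_rot: [-0.076, 0.997, 0.0, -0.0]
ft_force: [-7.4, 2.7, 14.6]
width: 0.0236
grip_force: 39.9
t=14.35 pos [ 0.5547 -0.2591  0.0983] psi 1.724 tilt 0.001 w 0.0236 gf 39.9 F [-7.4  2.7 14.6]
turn 0.002 then shift x -0.0002 y 0.0029 z 0.0008 (now-axes [-0.0002  0.0029  0.0008] )
```

```bash
python3 -m pendant '[[0,0,0,0],[0,0,0,0],[0,0,0,0],[0,0,0,0],[0,0,-0.02,0],[0,0,-0.035,0],[0,0,-0.03,0],[0,0,0,0]]' 0.45 && python3 -m pendant '[[0,0,0,0.12],[0,0,0,0.12],[0,0,0,0.125],[0.008,0.0348,0,0],[0.008,0.0348,0,0],[0.008,0.0348,0,0],[0.008,0.0348,0,0],[0.008,0.0348,0,0]]' 0.55 30 &&  python3 -m pendant '[[0.008,0.0348,0,0],[0.008,0.0348,0,0],[0.008,0.0348,0,0],[0.008,0.0348,0,0],[0.008,0.0348,0,0],[0.008,0.0348,0,0],[0.008,0.0348,0,0],[0.008,0.0348,0,0]]' && python3 -m pendant '[[0.0087,0.0348,0,0],[0,0,0,0],[0,0,0,0]]'; python3 go.py 0.5479 0.241 0.079 1.357; python3 - <<'E'
from h import *
d=r.camera("top");s=r.camera("scene")
for c in("top","scene"): print([(o["score"],o["bbox"]) for o in r.outline_of("roll_red",c)])
a=cv2.resize(d["img"][230:300,420:510,::-1],(450,350),interpolation=cv2.INTER_CUBIC); b=cv2.resize(s["img"][255:325,400:490,::-1],(450,350),interpolation=cv2.INTER_CUBIC)
cv2.imwrite("pics/rd.png",cv2.resize(np.hstack([a,b]),(800,311)))
E
```

```text
time: 15.02
ee_pos: [0.5574, -0.2604, 0.1882]
eef_rot: [-0.076, 0.997, -0.002, 0.004]
ft_force: [0.3, -0.7, -0.3]
width: 0.0392
grip_force: 0.0
time: 15.68
ee_pos: [0.5523, -0.0786, 0.182]
eef_rot: [0.106, 0.994, 0.0, 0.0]
ft_force: [1.1, -1.0, 0.5]
width: 0.0477
grip_force: 0.0
time: 16.35
ee_pos: [0.5482, 0.2072, 0.182]
eef_rot: [0.106, 0.994, 0.0, 0.0]
ft_force: [1.8, -0.5, 0.1]
width: 0.0479
grip_force: 0.0
time: 16.6
ee_pos: [0.5465, 0.2437, 0.1814]
eef_rot: [0.104, 0.995, -0.0, -0.0]
ft_force: [0.0, -0.4, 0.1]
width: 0.0473
grip_force: 0.0
t=16.60 pos [0.5465 0.2437 0.1814] psi 1.363 tilt 0.001 w 0.0473 gf 0.0 F [ 0.  -0.4  0.1]
turn 0.006 then shift x -0.0019 y -0.0024 z 0.1024 (now-axes [-0.002  -0.0024  0.1024] )
[(0.94, [462.6, 261.8, 21.9, 31.3])]
[(0.73, [439.0, 285.9, 19.6, 42.8])]
```

View pics/rd.png

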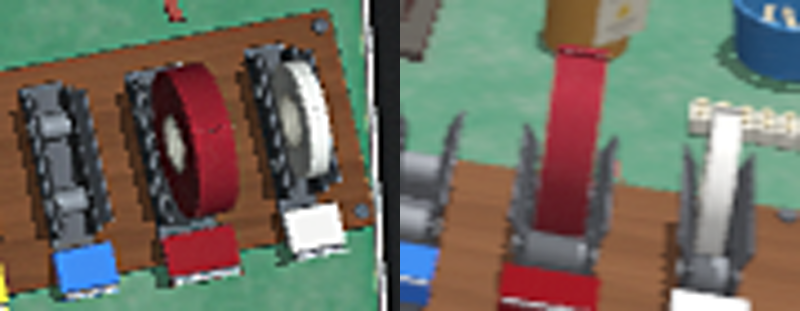

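Red and white are both seated and upright. Now blue: descend and grip.

```bash
python3 -m pendant '[[-0.0019,-0.0022,0.03,0.003],[0,0,0.03,0],[0,0,0.025,0],[0,0,0.017,0],[0,0,0,0],[0,0,0,0]]' && python3 -m pendant '[[0,0,0,0],[0,0,0,0],[0,0,0,0],[0,0,0,0],[0,0,0,0],[0,0,0,0]]' 0 35; python3 go.py 0.5479 0.241 0.079 1.357
```

```text
time: 17.3
ee_pos: [0.5487, 0.2373, 0.0801]
eef_rot: [0.108, 0.994, -0.0, -0.0]
ft_force: [-0.2, -0.5, 0.1]
width: 0.0479
grip_force: 0.0
time: 17.8
ee_pos: [0.5488, 0.2388, 0.0805]
eef_rot: [0.107, 0.994, 0.0, 0.0]
ft_force: [-0.3, -0.1, 0.1]
width: 0.0156
grip_force: 1.5
t=17.80 pos [0.5488 0.2388 0.0805] psi 1.356 tilt 0.001 w 0.0156 gf 1.5 F [-0.3 -0.1  0.1]
turn -0.001 then shift x 0.0013 y 0.0020 z 0.0015 (now-axes [0.0013 0.002  0.0015] )
```

```bash
python3 -m pendant '[[0,0,0,0],[0,0,-0.02,0],[0,0,-0.03,0],[0,0,-0.03,0],[0,0,0,-0.12],[0,0,0,-0.12],[0,0,0,-0.12],[0,0,0,-0.005]]' && python3 -m pendant '[[0.0057,-0.035,0,0],[0.0057,-0.035,0,0],[0.0057,-0.035,0,0],[0.0057,-0.035,0,0],[0.0057,-0.035,0,0],[0.0057,-0.035,0,0],[0.0057,-0.035,0,0],[0.0057,-0.035,0,0]]' && python3 -m pendant '[[0.0057,-0.035,0,0],[0.0057,-0.035,0,0],[0.0057,-0.035,0,0],[0.0057,-0.035,0,0],[0,0,0,0],[0,0,0,0],[0,0,0,0]]'; python3 go.py 0.5439 -0.187 0.09 1.722
```

```text
time: 18.47
ee_pos: [0.5485, 0.2385, 0.1601]
eef_rot: [-0.078, 0.997, 0.0, -0.0]
ft_force: [0.2, -0.0, -1.6]
width: 0.0146
grip_force: 34.9
time: 19.13
ee_pos: [0.545, -0.0467, 0.1601]
eef_rot: [-0.073, 0.997, 0.0, -0.0]
ft_force: [1.6, 0.9, -2.2]
width: 0.015
grip_force: 34.9
time: 19.72
ee_pos: [0.5438, -0.1864, 0.1598]
eef_rot: [-0.074, 0.997, 0.0, -0.0]
ft_force: [-0.4, 0.5, -0.4]
width: 0.0147
grip_force: 34.9
t=19.72 pos [ 0.5438 -0.1864  0.1598] psi 1.718 tilt 0.001 w 0.0147 gf 34.9 F [-0.4  0.5 -0.4]
turn -0.004 then shift x -0.0000 y -0.0006 z 0.0698 (now-axes [-0.0001 -0.0006  0.0698] )
```

```bash
python3 -m pendant '[[0,-0.0004,0.02,-0.003],[0,0,0.018,0],[0,0,0.008,0],[0,0,0.003,0],[0,0,0,0]]'; python3 -m pendant '[[0,0,0.003,0],[0,0,0.003,0],[0,0,0.003,0],[0,0,0,0]]'; python3 -m pendant '[[0,0,0.003,0],[0,0,0.003,0],[0,0,0.002,0],[0,0,0,0],[0,0,0,0]]'; python3 go.py 0.5439 -0.187 0.0915 1.722
```

```text
time: 20.13
ee_pos: [0.5439, -0.1863, 0.1107]
eef_rot: [-0.077, 0.997, 0.0, -0.001]
ft_force: [-0.5, 0.5, -0.5]
width: 0.0147
grip_force: 34.9
time: 20.47
ee_pos: [0.5438, -0.1872, 0.1019]
eef_rot: [-0.076, 0.997, 0.0, -0.0]
ft_force: [0.3, 1.0, -1.7]
width: 0.015
grip_force: 34.9
time: 20.88
ee_pos: [0.5438, -0.1873, 0.094]
eef_rot: [-0.077, 0.997, 0.0, -0.0]
ft_force: [0.3, 0.4, -1.1]
width: 0.0149
grip_force: 34.9
t=20.88 pos [ 0.5438 -0.1873  0.094 ] psi 1.724 tilt 0.000 w 0.0149 gf 34.9 F [ 0.3  0.4 -1.1]
turn 0.002 then shift x -0.0001 y 0.0003 z 0.0025 (now-axes [-0.0001  0.0003  0.0025] )
```

```bash
python3 -m pendant '[[0,0,0.002,0],[0,0,0,0],[0,0,0,0]]'; python3 -m pendant '[[0,0,0.0015,0],[0,0,0,0]]'; python3 go.py 0.5439 -0.187 0.0915 1.722
```

```text
time: 21.13
ee_pos: [0.5439, -0.1873, 0.0921]
eef_rot: [-0.077, 0.997, 0.0, -0.0]
ft_force: [-0.3, 0.6, -0.3]
width: 0.0147
grip_force: 34.9
time: 21.3
ee_pos: [0.5446, -0.1873, 0.0911]
eef_rot: [-0.077, 0.997, -0.0, 0.001]
ft_force: [1.1, 1.4, 2.5]
width: 0.0145
grip_force: 34.9
t=21.30 pos [ 0.5446 -0.1873  0.0911] psi 1.724 tilt 0.002 w 0.0145 gf 34.9 F [1.1 1.4 2.5]
turn 0.002 then shift x 0.0007 y 0.0004 z -0.0004 (now-axes [ 0.0007  0.0004 -0.0004] )
```

```bash
python3 -m pendant '[[0,0,0,0],[0,0,0,0],[0,0,0,0],[0,0,0,0],[0,0,-0.02,0],[0,0,-0.035,0],[0,0,-0.03,0],[0,0,0,0]]' 0.4 && python3 -m pendant '[[0,0,0,0.12],[0,0,0,0.12],[0,0,0,0.125],[0.0062,0.0352,0,0],[0.0062,0.0352,0,0],[0.0062,0.0352,0,0],[0.0062,0.0352,0,0],[0.0062,0.0352,0,0]]' 0.55 30 &&  python3 -m pendant '[[0.0062,0.0352,0,0],[0.0062,0.0352,0,0],[0.0062,0.0352,0,0],[0.0062,0.0352,0,0],[0.0062,0.0352,0,0],[0.0062,0.0352,0,0],[0.0062,0.0352,0,0],[0.0062,0.0352,0,0]]' && python3 -m pendant '[[0.0055,0.0345,0,0],[0,0,0,0],[0,0,0,0]]'; python3 go.py 0.5643 0.3125 0.073 1.357
```

```text
time: 21.97
ee_pos: [0.5463, -0.1886, 0.1814]
eef_rot: [-0.076, 0.997, -0.001, 0.004]
ft_force: [0.0, -1.0, -0.2]
width: 0.0346
grip_force: 0.0
time: 22.63
ee_pos: [0.5503, -0.0071, 0.1756]
eef_rot: [0.106, 0.994, 0.0, 0.0]
ft_force: [0.4, 0.3, 0.0]
width: 0.0476
grip_force: 0.0
time: 23.3
ee_pos: [0.561, 0.2787, 0.1754]
eef_rot: [0.106, 0.994, 0.0, -0.0]
ft_force: [0.8, 0.1, 1.2]
width: 0.0477
grip_force: 0.0
time: 23.55
ee_pos: [0.5622, 0.3144, 0.1747]
eef_rot: [0.104, 0.995, -0.0, -0.0]
ft_force: [0.4, -0.2, -0.1]
width: 0.0481
grip_force: 0.0
t=23.55 pos [0.5622 0.3144 0.1747] psi 1.363 tilt 0.001 w 0.0481 gf 0.0 F [ 0.4 -0.2 -0.1]
turn 0.006 then shift x -0.0024 y -0.0014 z 0.1017 (now-axes [-0.0025 -0.0014  0.1017] )
```

```bash
python3 -m pendant '[[-0.0024,-0.0014,0.03,0.004],[0,0,0.03,0],[0,0,0.025,0],[0,0,0.0165,0],[0,0,0,0],[0,0,0,0]]' && python3 -m pendant '[[0,0,0,0],[0,0,0,0],[0,0,0,0],[0,0,0,0],[0,0,0,0],[0,0,0,0],[0,0,0,0]]' 0 35; python3 go.py 0.5643 0.3125 0.073 1.357
```

```text
time: 24.05
ee_pos: [0.5653, 0.3085, 0.074]
eef_rot: [0.109, 0.994, -0.001, -0.0]
ft_force: [-0.3, 0.7, 0.9]
width: 0.0478
grip_force: 0.0
time: 24.63
ee_pos: [0.5654, 0.3103, 0.0746]
eef_rot: [0.108, 0.994, 0.0, 0.0]
ft_force: [-0.3, -0.2, 2.9]
width: 0.0187
grip_force: 34.9
t=24.63 pos [0.5654 0.3103 0.0746] psi 1.355 tilt 0.001 w 0.0187 gf 34.9 F [-0.3 -0.2  2.9]
turn -0.002 then shift x 0.0016 y 0.0019 z 0.0016 (now-axes [0.0016 0.0019 0.0016] )
```

```bash
python3 -m pendant '[[0,0,-0.01,0],[0,0,-0.025,0],[0,0,-0.03,0],[0,0,-0.02,0],[0,0,0,-0.12],[0,0,0,-0.12],[0,0,0,-0.12],[0,0,0,-0.007]]' && python3 -m pendant '[[0.0079,-0.0347,0,0],[0.0079,-0.0347,0,0],[0.0079,-0.0347,0,0],[0.0079,-0.0347,0,0],[0.0079,-0.0347,0,0],[0.0079,-0.0347,0,0],[0.0079,-0.0347,0,0],[0.0079,-0.0347,0,0]]' && python3 -m pendant '[[0.0079,-0.0347,0,0],[0.0079,-0.0347,0,0],[0.0079,-0.0347,0,0],[0.0079,-0.0347,0,0],[0,0,0,0],[0,0,0,0],[0,0,0,0]]'; python3 go.py 0.5331 -0.1161 0.086 1.722
```

```text
time: 25.3
ee_pos: [0.5652, 0.3098, 0.1598]
eef_rot: [-0.078, 0.997, 0.0, 0.0]
ft_force: [-0.5, 0.1, -1.9]
width: 0.0182
grip_force: 34.9
time: 25.97
ee_pos: [0.5441, 0.0243, 0.1595]
eef_rot: [-0.073, 0.997, 0.0, 0.0]
ft_force: [0.6, 0.1, -0.5]
width: 0.0185
grip_force: 34.9
time: 26.55
ee_pos: [0.5343, -0.1154, 0.1593]
eef_rot: [-0.074, 0.997, 0.0, 0.0]
ft_force: [-0.2, 1.5, -1.0]
width: 0.0186
grip_force: 34.9
t=26.55 pos [ 0.5343 -0.1154  0.1593] psi 1.719 tilt 0.001 w 0.0186 gf 34.9 F [-0.2  1.5 -1. ]
turn -0.003 then shift x 0.0013 y -0.0005 z 0.0733 (now-axes [ 0.0013 -0.0006  0.0733] )
```

Contact is expected at TCP z ≈ 0.0855.

```bash
python3 -m pendant '[[0.0005,-0.0005,0.02,-0.003],[0,0,0.02,0],[0,0,0.01,0],[0,0,0.003,0],[0,0,0,0]]'; python3 -m pendant '[[0,0,0.003,0],[0,0,0.003,0],[0,0,0.003,0],[0,0,0,0]]'; python3 -m pendant '[[0,0,0.003,0],[0,0,0.003,0],[0,0,0.001,0],[0,0,0,0],[0,0,0,0]]'; python3 -m pendant '[[0,0,0.002,0],[0,0,0,0],[0,0,0,0]]'; python3 go.py 0.5331 -0.1161 0.0855 1.722
```

```text
time: 26.97
ee_pos: [0.5336, -0.1155, 0.1057]
eef_rot: [-0.077, 0.997, 0.0, -0.001]
ft_force: [0.3, 1.2, -1.7]
width: 0.0186
grip_force: 34.9
time: 27.3
ee_pos: [0.5338, -0.1164, 0.097]
eef_rot: [-0.077, 0.997, 0.0, -0.0]
ft_force: [-0.4, 0.2, -1.1]
width: 0.0183
grip_force: 34.9
time: 27.72
ee_pos: [0.5338, -0.1165, 0.0901]
eef_rot: [-0.077, 0.997, 0.0, -0.0]
ft_force: [0.8, 0.1, -0.9]
width: 0.0183
grip_force: 34.9
time: 27.97
ee_pos: [0.5338, -0.1164, 0.0881]
eef_rot: [-0.077, 0.997, 0.0, -0.0]
ft_force: [-0.4, -0.4, -0.7]
width: 0.0187
grip_force: 34.9
t=27.97 pos [ 0.5338 -0.1164  0.0881] psi 1.725 tilt 0.000 w 0.0187 gf 34.9 F [-0.4 -0.4 -0.7]
turn 0.003 then shift x 0.0006 y 0.0004 z 0.0026 (now-axes [0.0006 0.0004 0.0026] )
```

```bash
python3 -m pendant '[[0,0,0.002,0],[0,0,0,0],[0,0,0,0]]'; python3 -m pendant '[[0,0,0.001,0],[0,0,0,0]]'; python3 go.py 0.5331 -0.1161 0.0855 1.722
```

```text
time: 28.22
ee_pos: [0.5337, -0.1164, 0.086]
eef_rot: [-0.077, 0.997, 0.0, -0.0]
ft_force: [0.7, 1.1, -0.5]
width: 0.0185
grip_force: 34.9
time: 28.38
ee_pos: [0.5341, -0.1165, 0.0853]
eef_rot: [-0.077, 0.997, 0.0, 0.0]
ft_force: [-0.6, 0.8, 1.3]
width: 0.0184
grip_force: 34.9
t=28.38 pos [ 0.5341 -0.1165  0.0853] psi 1.725 tilt 0.000 w 0.0184 gf 34.9 F [-0.6  0.8  1.3]
turn 0.003 then shift x 0.0009 y 0.0005 z -0.0002 (now-axes [ 0.0009  0.0005 -0.0002] )
```

Contact. Release, rise, move off to the left so it doesn't block the view, and check all four.

```bash
python3 -m pendant '[[0,0,0,0],[0,0,0,0],[0,0,0,0],[0,0,0,0],[0,0,-0.02,0],[0,0,-0.035,0],[0,0,-0.03,0],[0,0,-0.02,0]]' 0.45 && python3 -m pendant '[[0,0.035,0,0],[0,0.035,0,0],[0,0.035,0,0],[0,0.035,0,0],[0,0.035,0,0],[0,0.035,0,0],[0,0.035,0,0],[0,0.035,0,0]]' && python3 -m pendant '[[0,0,0,0],[0,0,0,0],[0,0,0,0],[0,0,0,0],[0,0,0,0],[0,0,0,0]]'; python3 - <<'E'
from h import *
d=r.camera("top");s=r.camera("scene")
B={"yellow":(.5331,-.1161),"blue":(.5439,-.1873),"red":(.5547,-.2585),"white":(.5655,-.3297)}
Z={"yellow":.070,"blue":.073,"red":.076,"white":.065}
bx=(390,225,510,310); bs=(340,225,500,330)
for c in B:
    for n,cam,b in(("top",d,bx),("scene",s,bs)):
        os=[o for o in r.outline_of("roll_"+c,n) if b[0]<o["bbox"][0]<b[2]]
        m=proj(cam,cyl(*B[c],Z[c],1.722,c)); print(c,n,"pred",m.min(0).round(1),m.max(0).round(1),end=" ")
        if os: q=mhull(os[0]["mask"]); print("seen",q.min(0).round(1),q.max(0).round(1),round(os[0]["score"],2))
        else: print("none")
a=cv2.resize(d["img"][228:306,385:510,::-1],(500,312),interpolation=cv2.INTER_CUBIC); b=cv2.resize(s["img"][255:335,345:500,::-1],(500,258),interpolation=cv2.INTER_CUBIC)
cv2.imwrite("pics/end.png",np.vstack([a,b]))
E
```

```text
time: 29.05
ee_pos: [0.5345, -0.1169, 0.193]
eef_rot: [-0.077, 0.997, -0.0, 0.001]
ft_force: [0.7, 0.0, 0.6]
width: 0.0395
grip_force: 0.0
time: 29.72
ee_pos: [0.4903, 0.1618, 0.1904]
eef_rot: [-0.077, 0.997, 0.0, 0.0]
ft_force: [1.7, 1.1, 0.3]
width: 0.0394
grip_force: 0.0
time: 30.22
ee_pos: [0.4911, 0.1591, 0.1902]
eef_rot: [-0.076, 0.997, 0.0, 0.0]
ft_force: [0.4, 0.3, -0.3]
width: 0.0389
grip_force: 0.0
yellow top pred [402.4 254.2] [416.3 284.9] seen [403.6 255.6] [416.4 284.4] 0.51
yellow scene pred [364.2 258.4] [380.  295.3] seen [363.6 260.6] [378.4 296.4] 0.86
blue top pred [428.8 248.8] [442.7 281.1] seen [429.6 249.6] [443.4 281.4] 0.86
blue scene pred [397.7 260.8] [411.1 300.5] seen [397.6 262.6] [411.4 301.4] 0.87
red top pred [452.6 242.7] [471.9 278.1] seen [453.6 244.6] [473.4 279.4] 0.55
red scene pred [429.2 262.6] [446.7 306.9] seen [429.6 264.6] [446.4 309.4] 0.74
white top pred [480.4 242.7] [494.  269.8] seen [480.6 243.6] [493.4 268.4] 0.84
white scene pred [466.5 276.9] [477.4 311.7] seen [465.6 277.6] [477.4 312.4] 0.73
```

View pics/end.png

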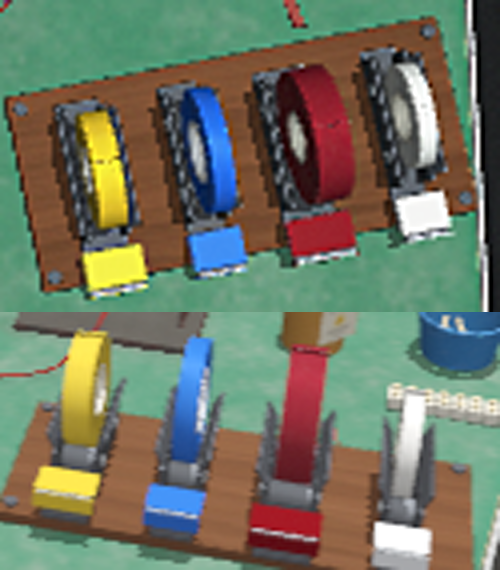

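All four rolls sit upright in their matching bays, and their outlines match the seated predictions to within 1 to 3 px in both cameras. Handing in.

```bash
python3 -c "
from bench import r
print(r.close_job())"
```

```text
the job is handed in; nothing more can be done
None
```

All four tape rolls stand released in the dispensers of their own colour, the glue bottle and side cutter were left alone, and the job was handed in at about 30 s of the 99 s allowed; no verdict was returned.

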